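# Clear the grill lid and raise it to its stop

### The arm

A 7-joint arm with a two-finger parallel gripper is mounted at the origin on a cart in front of the work surface, level with it; the furniture and walls round the work are solid. World frame = base frame: x ahead of the robot, y to its left, z up, the work surface at z = 0. Lengths are in m, angles in rad, forces in N, time in s.
With the tool pointing down it reaches from about 0.4 to 0.85 m from the base axis. Payload 10.4 kg.
Tool frame: the origin (TCP) lies between the finger pads; the fingertips stand 17 mm ahead of it and the grasp point (between the pads) lies 2 mm behind it; x points along the fingers, y is the direction in which the jaws open and shut, and the axes are right-handed (so a half turn about x gives the same grasp; the last joint's range is limited). The gripper opens to 87 mm and grips with 3 to 60 N. Pads are 19 mm wide; open, the fingers measure 117 mm over their backs; the gripper's body (75 mm by 190 mm) begins 51 mm behind the grasp point.
Start: joints at [-1.168, 0.332, -0.065, 1.46, 0.022, 1.35, -0.088], TCP at [0.258, 0.569, 0.24] pointing down, gripper open.
Joint ranges: [-2.6, 2.6], [-0.5, 2.12], [-1.47, 1.34], [0.16, 2.42], [-1.27, 4.41], [0.06, 2.06], [-2.6, 2.6]. Speed limits (rad/s): [2.22, 2.22, 2.79, 2.79, 3.14, 3.14, 3.14].

### API

Orientations are given as a unit quaternion [x, y, z, w].
In Python, from bench import r, optics, close_job gives the robot as it stands.
- The arm moves only by the shell command python3 -m inch 'ROWS' [OPENING] [FORCE]. ROWS is JSON, a list of rows, each an object with "translation": the shift along the tool's x, y, z in cm, a list of three; "spin": the turn about the tool's x in degrees. In form: [{"translation": [tx, ty, tz], "spin": spin}, ...]. A call has 1 to 20 rows; each row shifts and turns the pose as measured when the row begins, along the tool's axes as they then stand; what a row does not reach is not made up. A row lasts 1/8 s, in which the tool goes at most 62.5 mm and 10.7 degrees, less where a joint would pass 70% of its speed; a pose out of reach is approached as far as the arm can. A call is refused whole if a number of a shift passes 6.25 or a number of a turn 10.7, either way. A call with a gripper value outside its range is refused whole. OPENING is the closure, from 0 (fully open) to 1 (shut), set as the call begins (- or left out, the last holds). The fingers move at their own pace and stop on an object; FORCE is the grip in N (left out, the last holds). Time passes only in rows, so rows that do not move let the fingers close. It gives the time, the measured TCP pose, the force and the opening at its end, in the units of the state.
- r.read_state(): the state, without advancing time (a new reading comes with each control period).
- optics.camera(name): name is "scene" or "top"; returns the picture (420x560x3 uint8, red, green, blue); there is no depth.
- optics.camera_model(name): a dict with "camera_matrix" (3x3 intrinsics, pixels), "world_from_camera" (4x4, takes a point from camera to world coordinates). Camera axes: x right, y down, z forward; pixel columns grow to the right and rows downward; lengths in m; the calibration is good to about 2 mm. A picture is of the moment at which its call begins. camera_model takes no time and is no camera call.
- close_job(): hands the job in, once; it reports no verdict.
The state is a dict: "time": time; "joint_positions": joint angles; "joint_vel": joint speeds; "joint_torque": joint torques, N m; "ee_pos": TCP position; "eef_rot": TCP orientation; "ft_force": force on the tool from outside, world axes, zero at the start; "torque": the same for the moment, N m; "width": finger opening in m.
Only numpy, scipy, OpenCV 4.12 (cv2) and the standard library are available. Lean on these libraries where they do the work, as an engineer would, in place of code of your own. Each camera call takes 0.05 s, during which the arm holds its last target.

### The job

Someone left the salt shaker on the closed lid of the contact grill. Set the shaker down upright on the free part of the white board, without dropping it, then take the lid by its black grip plate, raise it gently until it is fully open against its stop, and let go. Do not knock over or shift the sauce pot or the steel cup.

Things in the scene. Friction and masses are not known exactly. Their poses are not given: they have to be found in the camera images.
- grill: Fixed steel contact grill, 200 mm deep, 220 mm wide, 104 mm high when shut (without the grip plate). Origin on the table under its centre; its -x axis points out of its front (the side with the round black knob and the grip plate), z up. The flat top of the shut lid, 180 x 205 mm, is 104 mm above the origin.
- lid (a joint): Lid angle in rad: 0 is shut and level, 0.8 is fully open against its stop. The hinge runs along the back of the grill; it is stiff (about 0.6 N m of friction) and the lid (0.4 kg) stays where it is left. Raising it takes about 5 N at the grip plate.
- lid_grip (a point): Middle of the black grip plate on the lid's front edge: 14 mm thick, 110 mm wide, 70 mm long; 25 mm below its top edge, 34 mm above the lid's top. Axes turn with the lid: x front to hinge, y along the hinge, z out of the lid's top; in them the plate leans 32 deg from z, running up along (-0.530, 0, 0.848). Lid shut: leans 32 deg to the front; fully open: 14 deg to the back.
- lid_hinge (a point): Middle of the hinge axis, which runs along this point's y; axes as for lid_grip. The lid rises by turning positively about +y. When the lid is shut lid_grip lies 196 mm in front of the hinge axis and 68 mm above it.
- board: Fixed white plastic chopping board, 240 mm (x) by 160 mm (y), 14 mm thick, with rounded edges. Origin at the centre of its underside. The sauce pot stands near its +x end; the -x half is free.
- shaker_mid (a point): Centre, half-way up, of the loose salt shaker: smooth clear body filled with white salt, grey domed top, 44 mm in diameter, 90 mm tall, 0.08 to 0.14 kg, at the start upright on the lid; z runs up its axis.
- sauce_pot: Loose lidded portion pot with brown sauce, 53 mm in diameter, 36 mm high, on the board; origin at the centre of its underside. Leave it alone.
- cup: Loose steel portion cup, 64 mm in diameter, 44 mm high, on the table in front of the board; origin at the centre of its underside. Leave it alone.
Mind the look-alikes: they are no part of the job. Leave any purple look-alike of the part that bears shaker_mid alone.

How it is judged:
By the outcome, as a careful person would: the job done as asked, in the order asked, and still so for the second after the job is handed in, with the robot touching nothing.
It also fails if it takes over 56 s, if anything falls off the work surface, if the arm or the gripper's body presses on something with over 40 N, if the wrist force passes 120 N, or if a joint passes its speed limit or range.

## Working session

There is one attempt and no reset: what is moved stays moved. The work goes in short steps, Python scripts to look and compute and a shell command to move; the robot and the scene stay as the last step left them, time stands still between calls to the robot, and variables do not carry over. Pictures are saved under pics/ and viewed, and the job is handed in when it is done.

```bash
ls; mkdir -p pics
python3 - <<'E'
from bench import r, optics
import cv2
for n in ("scene","top"):
    im=optics.camera(n); cv2.imwrite(f"pics/{n}0.png",im[:,:,::-1])
    m=optics.camera_model(n); print(n,m["camera_matrix"],m["world_from_camera"])
print(r.read_state())
E
```

```text
pics
scene [[492.24221562   0.         285.63253882]
 [  0.         492.24221562 208.33919947]
 [  0.           0.           1.        ]] [[ 0.5802242  -0.45701111  0.67415186 -0.17961468]
 [-0.81437905 -0.33698381  0.47247083 -0.59883278]
 [ 0.01125384 -0.82315415 -0.56770643  0.78542528]
 [ 0.          0.          0.          1.        ]]
top [[464.04736574   0.         284.57684953]
 [  0.         464.04736574 205.8656445 ]
 [  0.           0.           1.        ]] [[ 1.46964532e-02 -9.88941652e-01  1.47575141e-01  4.07599785e-01]
 [-9.99891894e-01 -1.44672316e-02  2.62657022e-03 -4.03907172e-02]
 [-4.62520943e-04 -1.47597789e-01 -9.89047359e-01  1.17895711e+00]
 [ 0.00000000e+00  0.00000000e+00  0.00000000e+00  1.00000000e+00]]
{'time': 0.1, 'joint_positions': array([-1.16762464,  0.33279054, -0.06466479,  1.46084958,  0.02159543,
        1.34991437, -0.0885064 ]), 'joint_vel': array([-0.00016381, -0.00357342, -0.00111358, -0.00041779,  0.00070208,
       -0.00111945,  0.00025186]), 'joint_torque': array([ 8.44101251e-04, -6.24541569e+01,  2.42025551e-02, -3.90723395e+01,
       -6.13777852e-02,  3.65537137e-02,  8.02761292e-05]), 'ee_pos': array([0.2580254 , 0.56889375, 0.23884843]), 'eef_rot': array([ 0.14896392,  0.69121429, -0.14984809,  0.69107026]), 'ft_force': array([ 0.25221478, -0.21872516,  0.42647007]), 'torque': array([ 0.0503661 , -0.00246077,  0.00894099]), 'width': 0.0871821704409089}
```

View pics/scene0.png

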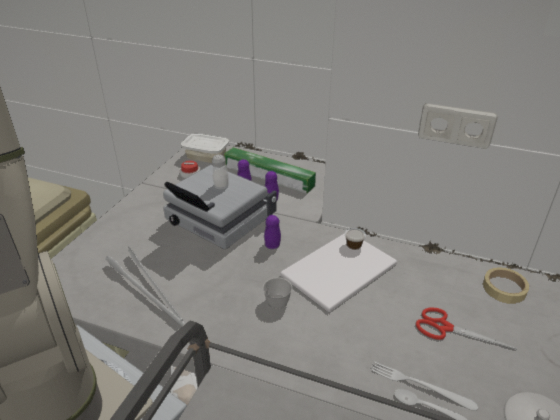

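View pics/top0.png

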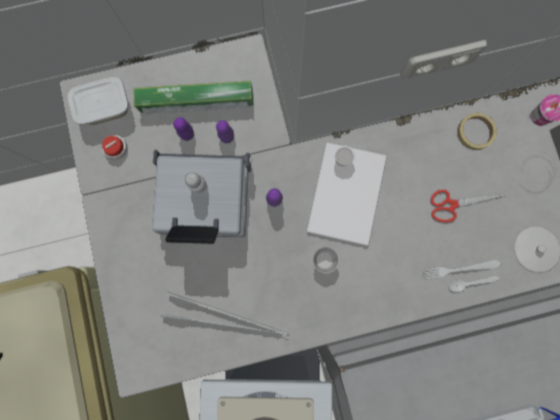

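```bash
cat > h.py <<'E'
import numpy as np, cv2
from bench import r, optics
from scipy.spatial.transform import Rotation as R
def ray(n,u,v):
    m=optics.camera_model(n);K=np.array(m["camera_matrix"]);T=np.array(m["world_from_camera"])
    d=T[:3,:3]@np.linalg.solve(K,[u,v,1.]);return T[:3,3],d/np.linalg.norm(d)
def onz(n,u,v,z):
    o,d=ray(n,u,v);return o+d*(z-o[2])/d[2]
def proj(n,p):
    m=optics.camera_model(n);K=np.array(m["camera_matrix"]);T=np.array(m["world_from_camera"])
    q=K@(T[:3,:3].T@(np.array(p)-T[:3,3]));return q[:2]/q[2]
def two(a,b):
    (o1,d1),(o2,d2)=ray("top",*a),ray("scene",*b)
    A=np.c_[d1,-d2];t=np.linalg.lstsq(A,o2-o1,rcond=None)[0]
    p,q=o1+t[0]*d1,o2+t[1]*d2;return (p+q)/2,np.linalg.norm(p-q)
def crop(src,x0,y0,x1,y1,k,out):
    im=cv2.imread(src)[y0:y1,x0:x1];cv2.imwrite(out,cv2.resize(im,None,fx=k,fy=k,interpolation=cv2.INTER_CUBIC))
E
python3 -c "
from h import *
crop('pics/top0.png',140,110,300,260,5,'pics/ctop.png') if 0 else crop('pics/top0.png',145,140,265,250,5,'pics/ctop.png')
crop('pics/scene0.png',150,140,300,260,5,'pics/cscene.png')
crop('pics/top0.png',300,135,400,285,4,'pics/cb.png')
"
```

```text
(no output)
```

View pics/ctop.png

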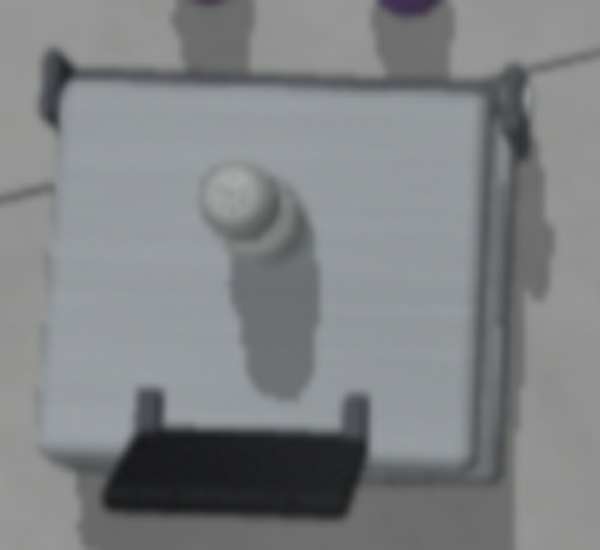

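View pics/cscene.png

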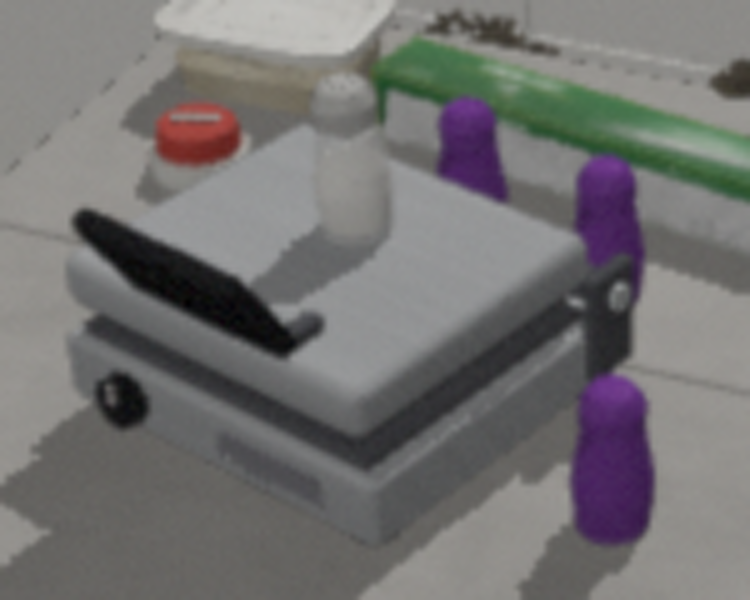

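View pics/cb.png

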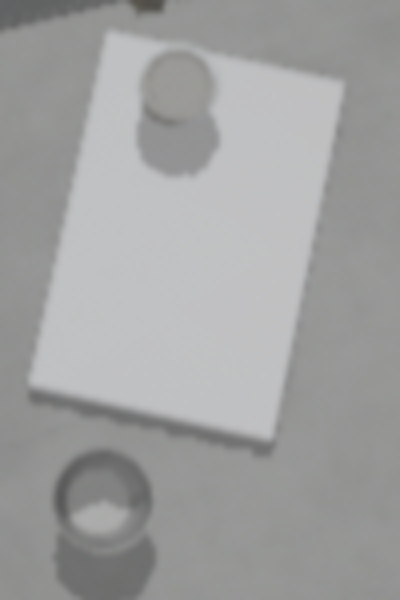

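```bash
cat > m.py <<'E'
from h import *
np.set_printoptions(precision=4,suppress=True)
im=cv2.imread('pics/top0.png')
C=[onz("top",145+a/5,140+b/5,.104) for a,b in [(60,82),(487,92),(475,470),(40,455)]]
print("lid",np.array(C)); 
print([np.linalg.norm(C[i]-C[(i+1)%4]) for i in range(4)], np.mean(C,0))
B=[onz("top",300+a/4,135+b/4,.014) for a,b in [(107,30),(345,82),(272,440),(30,386)]]
print("board",np.array(B)); print([np.linalg.norm(B[i]-B[(i+1)%4]) for i in range(4)], np.mean(B,0))
print("dome top",onz("top",145+240/5,140+201/5,.175), "two",two((193,180.2),(150+343/5,140+100/5)))
print("pot",onz("top",300+178/4,135+85/4,.05),"cup",onz("top",300+103/4,135+498/4,.044))
# plate corners (top crop): top edge left/right, two-view
print("plate tl",two((145+107/5,140+508/5),(150+80/5,140+212/5)),"tr",two((145+345/5,140+515/5),(150+285/5,140+353/5)))
s=r.read_state();print(R.from_quat(s["eef_rot"]).as_matrix())
E
python3 m.py
```

```text
lid [[0.6826 0.2679 0.104 ]
 [0.6807 0.0645 0.104 ]
 [0.5005 0.065  0.104 ]
 [0.5045 0.2673 0.104 ]]
[np.float64(0.2034117259557073), np.float64(0.18020632796519845), np.float64(0.20238735113344478), np.float64(0.17810950184188754)] [0.592  0.1661 0.104 ]
board [[ 0.749  -0.1441  0.014 ]
 [ 0.7166 -0.2976  0.014 ]
 [ 0.4853 -0.2478  0.014 ]
 [ 0.517  -0.096   0.014 ]]
[np.float64(0.1568944797049654), np.float64(0.236598314745988), np.float64(0.15514831348088257), np.float64(0.23691495083437958)] [ 0.617  -0.1964  0.014 ]
dome top [0.6117 0.1651 0.175 ] two (array([0.6107, 0.1632, 0.182 ]), np.float64(0.0012217407953141212))
pot [ 0.7036 -0.1853  0.05  ] cup [ 0.4466 -0.1394  0.044 ]
plate tl (array([0.4784, 0.2182, 0.1615]), np.float64(0.0055502089997588105)) tr (array([0.4871, 0.1125, 0.1173]), np.float64(0.02731914329157752))
[[-0.0005  0.413   0.9107]
 [-0.0012  0.9107 -0.413 ]
 [-1.     -0.0013  0.0001]]
```

```bash
python3 -m inch '[{"translation":[-1,0,0],"spin":9.4},{"translation":[-1,0,0],"spin":9.4},{"translation":[-1,0,0],"spin":9.4},{"translation":[-1,0,0],"spin":9.4},{"translation":[-1,0,0],"spin":9.4},{"translation":[-1,0,0],"spin":9.4},{"translation":[-1,0,0],"spin":9.2}]' 0 20
cat > st.py <<'E'
from h import *
import sys
np.set_printoptions(precision=4,suppress=True)
s=r.read_state();M=R.from_quat(s["eef_rot"]).as_matrix()
print(s["time"],s["ee_pos"],"F",s["ft_force"],"w",s["width"],"ydir",M[:,1],"xdir",M[:,0],"q",s["joint_positions"])
if len(sys.argv)>3:
    print("tool cm",M.T@(np.array([float(a) for a in sys.argv[1:4]])-s["ee_pos"])*100)
E
python3 st.py .611 .164 .30
```

```text
time: 0.98
ee_pos: [0.2575, 0.5674, 0.3063]
eef_rot: [-0.506, -0.489, 0.512, -0.492]
ft_force: [0.5, -0.7, 0.1]
width: 0.0869
0.975 [0.2575 0.5674 0.3063] F [ 0.5254 -0.6882  0.0837] w 0.08692546704514069 ydir [ 0.9993 -0.0362 -0.0033] xdir [-0.0036 -0.0092 -1.    ] q [-1.2888  0.3082  0.0925  1.3561 -0.0282  1.4885 -1.2342]
tool cm [ 0.8753 36.7874 39.0243]
```

Run:
```python
from h import *
print("plate front top edge", onz("top",145+107/5,140+508/5,.1555),onz("top",145+345/5,140+515/5,.1555))
print(two((145+107/5,140+508/5),(150+80/5,140+212/5)),two((145+345/5,140+515/5),(150+228/5,140+275/5)))
```

```text
plate front top edge [0.47684504 0.22169087 0.1555    ] [0.47530144 0.11662935 0.1555    ]
(array([0.47842197, 0.21818877, 0.16145241]), np.float64(0.0055502089997588105)) (array([0.47525232, 0.11411663, 0.16711905]), np.float64(0.002046141516964329))
```

```bash
python3 -m inch '[{"translation":[0,4,4.2],"spin":-2},{"translation":[0,4,4.3],"spin":0},{"translation":[0,4,4.3],"spin":0},{"translation":[0,4,4.3],"spin":0},{"translation":[0,4,4.3],"spin":0},{"translation":[0,4,4.3],"spin":0},{"translation":[0,4,4.3],"spin":0},{"translation":[0,4,4.3],"spin":0}]'; python3 st.py .611 .164 .30
```

```text
time: 1.98
ee_pos: [0.58, 0.2166, 0.3054]
eef_rot: [-0.494, -0.501, 0.503, -0.502]
ft_force: [0.5, 1.1, -0.1]
width: 0.0872
1.975 [0.58   0.2166 0.3054] F [ 0.4919  1.0725 -0.0936] w 0.08723690221142692 ydir [ 0.9999  0.0072 -0.0076] xdir [-0.0075 -0.0102 -0.9999] q [-0.7221  0.308   0.3742  1.3818 -0.1046  1.4831 -0.3464]
tool cm [0.5696 3.0696 5.2735]
```

```bash
python3 -m inch '[{"translation":[0.3,1.6,2.7],"spin":0},{"translation":[0.3,1.5,2.6],"spin":0},{"translation":[0,0,0],"spin":0}]'; python3 st.py .611 .164 .155
python3 - <<'E'
from h import *
for n in ("scene","top"): cv2.imwrite(f"pics/{n}1.png",optics.camera(n)[:,:,::-1])
a=cv2.resize(cv2.imread("pics/scene1.png")[90:260,120:300],None,fx=2.2,fy=2.2);b=cv2.resize(cv2.imread("pics/top1.png")[90:260,120:300],None,fx=2.2,fy=2.2)
cv2.imwrite("pics/p1.png",np.hstack([a,b]))
E
```

```text
time: 2.35
ee_pos: [0.6143, 0.1556, 0.2979]
eef_rot: [-0.495, -0.498, 0.506, -0.501]
ft_force: [-0.3, 0.2, -0.9]
width: 0.0868
2.35 [0.6143 0.1556 0.2979] F [-0.2987  0.2097 -0.8732] w 0.08675745114488022 ydir [ 1.     -0.0016 -0.009 ] xdir [-0.009  -0.014  -0.9999] q [-0.6291  0.3491  0.4084  1.352  -0.1254  1.4801 -0.2315]
tool cm [14.2774 -0.2016 -1.0392]
```

View pics/p1.png

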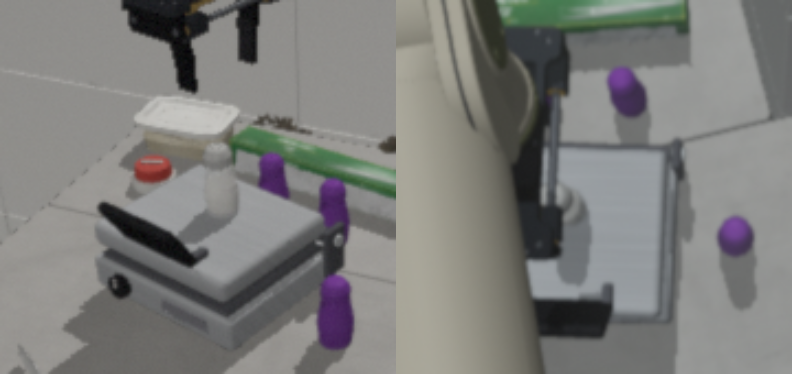

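```bash
python3 -m inch '[{"translation":[0,-0.2,-0.8],"spin":0},{"translation":[3,0,0],"spin":0},{"translation":[3,0,0],"spin":0},{"translation":[0,0,0],"spin":0}]'; python3 st.py .611 .164 .155
```

```text
time: 2.95
ee_pos: [0.6082, 0.1747, 0.2373]
eef_rot: [0.492, 0.503, -0.501, 0.503]
ft_force: [-0.4, -0.4, 1.0]
width: 0.0871
2.95 [0.6082 0.1747 0.2373] F [-0.3784 -0.4065  0.9774] w 0.08714121112676211 ydir [ 0.9999  0.012  -0.0092] xdir [-0.0091 -0.0089 -0.9999] q [-0.6492  0.3685  0.388   1.4512 -0.1337  1.3602 -0.2432]
tool cm [8.24   0.3404 1.0037]
```

```bash
python3 -m inch '[{"translation":[0,0.3,0.7],"spin":0},{"translation":[0,0,0],"spin":0},{"translation":[0,0,0],"spin":0}]'; python3 st.py .611 .164 .155;python3 -m inch '[{"translation":[0,0,0],"spin":0}]'; python3 st.py .611 .164 .155
```

```text
time: 3.32
ee_pos: [0.6123, 0.169, 0.241]
eef_rot: [0.494, 0.503, -0.5, 0.504]
ft_force: [-0.5, -0.0, -0.2]
width: 0.0869
3.325 [0.6123 0.169  0.241 ] F [-0.5171 -0.0016 -0.1811] w 0.0868590563186735 ydir [ 0.9999  0.0137 -0.0052] xdir [-0.0051 -0.0069 -1.    ] q [-0.6397  0.3691  0.3911  1.4432 -0.1356  1.3637 -0.2298]
tool cm [ 8.6053 -0.0966  0.4375]
time: 3.45
ee_pos: [0.6126, 0.169, 0.2416]
eef_rot: [0.494, 0.503, -0.499, 0.504]
ft_force: [-0.3, 0.1, -0.3]
width: 0.0871
3.45 [0.6126 0.169  0.2416] F [-0.3069  0.0574 -0.2722] w 0.08706342051243825 ydir [ 0.9999  0.0136 -0.0044] xdir [-0.0044 -0.0066 -1.    ] q [-0.6397  0.3687  0.3913  1.4425 -0.1356  1.3639 -0.2298]
tool cm [ 8.6622 -0.1253  0.4384]
```

```bash
python3 -m inch '[{"translation":[0,0,0.5],"spin":0.8},{"translation":[1.5,0,0],"spin":0},{"translation":[1.5,0,0],"spin":0},{"translation":[1.5,0,0],"spin":0},{"translation":[0,0,0],"spin":0},{"translation":[0,0,0],"spin":0}]'; python3 st.py .611 .164 .155
```

```text
time: 4.2
ee_pos: [0.6118, 0.1631, 0.1922]
eef_rot: [-0.497, -0.499, 0.504, -0.5]
ft_force: [0.0, 0.4, 0.3]
width: 0.0871
4.2 [0.6118 0.1631 0.1922] F [0.0271 0.3711 0.3047] w 0.08708681162438585 ydir [ 1.     -0.0016 -0.0063] xdir [-0.0063 -0.0073 -1.    ] q [-0.6316  0.3954  0.3877  1.5135 -0.1474  1.2705 -0.2277]
tool cm [ 3.717  -0.0528 -0.1156]
```

```bash
python3 -m inch '[{"translation":[1.2,0,-0.1],"spin":0},{"translation":[1.2,0,0],"spin":0},{"translation":[1.1,0,0],"spin":0},{"translation":[0,0,0],"spin":0},{"translation":[0,0,0],"spin":0}]'; python3 st.py .611 .164 .155;  python3 - <<'E'
from h import *
for n in ("scene",): cv2.imwrite(f"pics/{n}2.png",optics.camera(n)[:,:,::-1])
a=cv2.resize(cv2.imread("pics/scene2.png")[110:250,140:300],None,fx=4,fy=4)
cv2.imwrite("pics/p2.png",a)
E
```

```text
time: 4.82
ee_pos: [0.6117, 0.164, 0.155]
eef_rot: [-0.497, -0.499, 0.504, -0.5]
ft_force: [-0.1, -0.3, 0.3]
width: 0.0868
4.825 [0.6117 0.164  0.155 ] F [-0.0561 -0.2617  0.2797] w 0.0868052685422273 ydir [ 1.     -0.0014 -0.0058] xdir [-0.0058 -0.0072 -1.    ] q [-0.6276  0.4247  0.3799  1.5555 -0.1589  1.2003 -0.2209]
tool cm [-0.0012 -0.0713  0.0044]
```

View pics/p2.png

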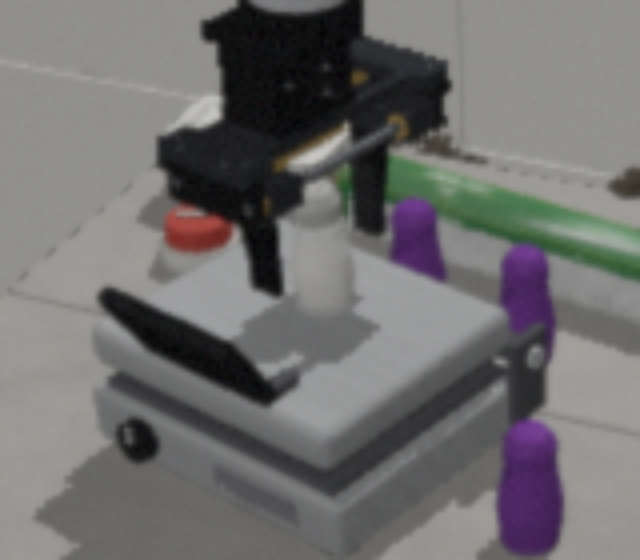

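The shaker (crop 323,250) stands between the open fingers (265,245 and 370,180); purple ones are clear. I close on it.

```bash
python3 -m inch '[{"translation":[0,0,0],"spin":0},{"translation":[0,0,0],"spin":0},{"translation":[0,0,0],"spin":0},{"translation":[0,0,0],"spin":0},{"translation":[0,0,0],"spin":0},{"translation":[0,0,0],"spin":0}]' 1 15; python3 st.py .611 .164 .155
```

```text
time: 5.62
ee_pos: [0.6124, 0.1641, 0.1561]
eef_rot: [-0.498, -0.499, 0.503, -0.5]
ft_force: [0.4, -1.1, -0.6]
width: 0.0393
5.625 [0.6124 0.1641 0.1561] F [ 0.4284 -1.0679 -0.5643] w 0.03932813526089518 ydir [ 1.     -0.0015 -0.0039] xdir [-0.0039 -0.0065 -1.    ] q [-0.6276  0.4237  0.3801  1.5544 -0.1588  1.2005 -0.221 ]
tool cm [ 0.1107 -0.1347  0.0134]
```

```bash
python3 -m inch '[{"translation":[0,0,0],"spin":0},{"translation":[-0.8,0,0],"spin":0},{"translation":[-1.2,0,0],"spin":0},{"translation":[-1.5,0,0],"spin":0},{"translation":[0,0,0],"spin":0}]' 1 25; python3 st.py .611 .164 .155;  python3 - <<'E'
from h import *
for n in ("scene",): cv2.imwrite(f"pics/{n}3.png",optics.camera(n)[:,:,::-1])
a=cv2.resize(cv2.imread("pics/scene3.png")[90:250,140:300],None,fx=3.7,fy=3.7)
cv2.imwrite("pics/p3.png",a)
E
```

```text
time: 6.25
ee_pos: [0.6125, 0.1644, 0.1941]
eef_rot: [-0.498, -0.499, 0.503, -0.5]
ft_force: [0.0, 0.2, -1.2]
width: 0.039
6.25 [0.6125 0.1644 0.1941] F [ 0.0287  0.2225 -1.1545] w 0.038955729987216144 ydir [ 1.     -0.0015 -0.0037] xdir [-0.0037 -0.0063 -1.    ] q [-0.633   0.3943  0.3877  1.5107 -0.1473  1.2715 -0.2294]
tool cm [ 3.9129 -0.1387  0.0182]
```

View pics/p3.png

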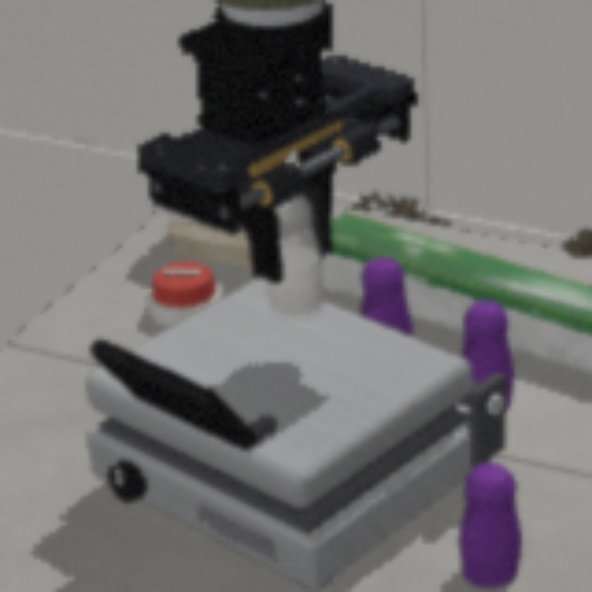

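```bash
python3 -m inch '[{"translation":[-1.5,0,0.5],"spin":0},{"translation":[-1,-0.4,2],"spin":0},{"translation":[0,-0.6,3],"spin":0},{"translation":[0,-0.6,3],"spin":0},{"translation":[0,-0.6,3],"spin":0},{"translation":[0,-0.6,3],"spin":0},{"translation":[0,-0.6,3],"spin":0},{"translation":[0,-0.6,3],"spin":0},{"translation":[0,-0.5,3],"spin":0},{"translation":[0,-0.4,3],"spin":0},{"translation":[0,0,2],"spin":0},{"translation":[0,0,1],"spin":0},{"translation":[0,0,0],"spin":0}]'; python3 st.py .563 -.185 .12
```

```text
time: 7.92
ee_pos: [0.5532, -0.1575, 0.2287]
eef_rot: [-0.502, -0.494, 0.506, -0.497]
ft_force: [0.7, 1.0, -1.5]
width: 0.0387
7.925 [ 0.5532 -0.1575  0.2287] F [ 0.676   0.958  -1.4581] w 0.03868336473403131 ydir [ 0.9999 -0.0161 -0.0016] xdir [-0.0017 -0.0078 -1.    ] q [-0.2823  0.244   0.5635  1.6406 -0.1263  1.2952  0.286 ]
tool cm [10.8851  1.0373  2.6472]
```

```bash
python3 -m inch '[{"translation":[1,0.4,1.2],"spin":-0.8},{"translation":[2,0.4,1.2],"spin":0},{"translation":[2.5,0.2,0.2],"spin":0},{"translation":[2.5,0,0],"spin":0},{"translation":[2,0,0],"spin":0},{"translation":[0,0,0],"spin":0},{"translation":[0,0,0],"spin":0}]'; python3 st.py .563 -.185 .068;  python3 - <<'E'
from h import *
for n in ("scene","top"): cv2.imwrite(f"pics/{n}4.png",optics.camera(n)[:,:,::-1])
a=cv2.resize(cv2.imread("pics/scene4.png")[180:320,240:400],None,fx=2.5,fy=2.5)
b=cv2.resize(cv2.imread("pics/top4.png")[140:280,260:420],None,fx=2.5,fy=2.5)
cv2.imwrite("pics/p4.png",np.hstack([a,b]))
E
```

```text
time: 8.8
ee_pos: [0.5633, -0.1813, 0.1223]
eef_rot: [-0.497, -0.5, 0.502, -0.501]
ft_force: [0.5, -0.9, -1.4]
width: 0.0387
8.8 [ 0.5633 -0.1813  0.1223] F [ 0.4514 -0.877  -1.3968] w 0.03874227903848988 ydir [ 1.      0.002  -0.0042] xdir [-0.0042 -0.0055 -1.    ] q [-0.2105  0.3853  0.5449  1.7156 -0.2127  1.1038  0.4008]
tool cm [ 5.4273 -0.0097  0.3369]
```

View pics/p4.png

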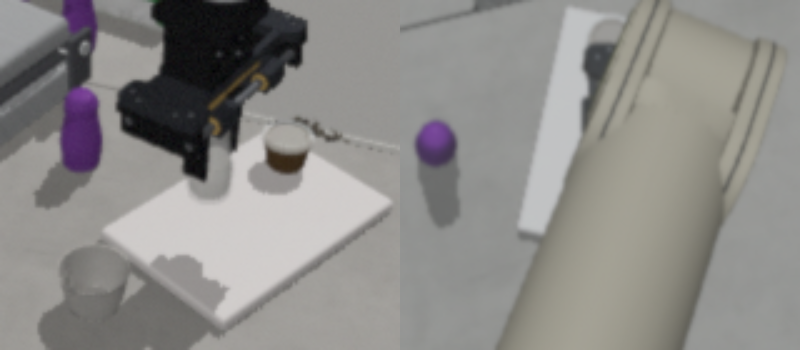

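```bash
python3 -m inch '[{"translation":[1.3,0,0.2],"spin":0},{"translation":[1.5,0,0],"spin":0},{"translation":[1.3,0,0],"spin":0},{"translation":[0.7,0,0],"spin":0},{"translation":[0,0,0],"spin":0},{"translation":[0,0,0],"spin":0}]'; python3 st.py .563 -.185 .066
```

```text
time: 9.65
ee_pos: [0.5636, -0.1838, 0.0716]
eef_rot: [-0.497, -0.5, 0.502, -0.501]
ft_force: [0.1, -0.0, -1.1]
width: 0.0386
9.65 [ 0.5636 -0.1838  0.0716] F [ 0.0761 -0.0038 -1.1032] w 0.03858535242046307 ydir [ 1.      0.0021 -0.0029] xdir [-0.0029 -0.0054 -1.    ] q [-0.1867  0.4482  0.5241  1.7537 -0.2519  1.0092  0.4322]
tool cm [ 0.5624 -0.0547  0.1178]
```

```bash
python3 -m inch '[{"translation":[0.3,0,0],"spin":0},{"translation":[0.1,0,0],"spin":0},{"translation":[0,0,0],"spin":0}]'; python3 st.py .563 -.185 .066
```

```text
time: 10.02
ee_pos: [0.5641, -0.1839, 0.0682]
eef_rot: [0.498, 0.499, -0.501, 0.502]
ft_force: [-0.1, 0.2, -1.2]
width: 0.0391
10.025 [ 0.5641 -0.1839  0.0682] F [-0.0666  0.1767 -1.205 ] w 0.039119474884364173 ydir [ 1.      0.0022 -0.0014] xdir [-0.0013 -0.0056 -1.    ] q [-0.1849  0.4528  0.5222  1.7557 -0.2552  1.0015  0.4345]
tool cm [ 0.2194 -0.1119  0.1095]
```

```bash
python3 -m inch '[{"translation":[0.15,0,0],"spin":0},{"translation":[0,0,0],"spin":0}]'; python3 st.py .563 -.185 .066
```

```text
time: 10.28
ee_pos: [0.5642, -0.1839, 0.0668]
eef_rot: [0.498, 0.499, -0.501, 0.502]
ft_force: [-0.3, 0.1, -0.6]
width: 0.0389
10.275 [ 0.5642 -0.1839  0.0668] F [-0.3147  0.1353 -0.5953] w 0.038937022955196667 ydir [ 1.      0.0023 -0.0011] xdir [-0.0011 -0.0056 -1.    ] q [-0.1842  0.4547  0.5214  1.7566 -0.2565  0.9987  0.4354]
tool cm [ 0.0767 -0.1212  0.1098]
```

```bash
python3 -m inch '[{"translation":[0.12,0,0],"spin":0},{"translation":[0,0,0],"spin":0}]'; python3 st.py .563 -.185 .066
```

```text
time: 10.52
ee_pos: [0.5644, -0.1842, 0.0661]
eef_rot: [0.498, 0.499, -0.501, 0.502]
ft_force: [-1.2, -0.4, 1.0]
width: 0.0388
10.525 [ 0.5644 -0.1842  0.0661] F [-1.1576 -0.3863  0.9791] w 0.03878335653487835 ydir [ 1.      0.0021 -0.0006] xdir [-0.0005 -0.0057 -1.    ] q [-0.1835  0.4558  0.5212  1.7568 -0.2572  0.997   0.4362]
tool cm [ 0.0076 -0.1409  0.0807]
```

```bash
python3 -m inch '[{"translation":[0,0,0],"spin":0},{"translation":[0,0,0],"spin":0},{"translation":[0,0,0],"spin":0},{"translation":[0,0,0],"spin":0}]' 0.1; python3 -m inch '[{"translation":[-1,0,0],"spin":0},{"translation":[-2,0,0],"spin":0},{"translation":[-3,0,0],"spin":0},{"translation":[-3,0,0],"spin":0},{"translation":[-3,0,0],"spin":0},{"translation":[-3,0,0],"spin":0},{"translation":[0,0,0],"spin":0}]'; python3 st.py .563 -.185 .066;  python3 - <<'E'
from h import *
for n in ("scene","top"): cv2.imwrite(f"pics/{n}5.png",optics.camera(n)[:,:,::-1])
a=cv2.resize(cv2.imread("pics/scene5.png")[180:320,240:400],None,fx=2.5,fy=2.5)
b=cv2.resize(cv2.imread("pics/top5.png")[140:280,260:420],None,fx=2.5,fy=2.5)
cv2.imwrite("pics/p5.png",np.hstack([a,b]))
E
```

```text
time: 11.02
ee_pos: [0.5648, -0.1841, 0.0661]
eef_rot: [0.498, 0.499, -0.501, 0.502]
ft_force: [-0.3, -0.4, 0.7]
width: 0.0709
time: 11.9
ee_pos: [0.5647, -0.1838, 0.2252]
eef_rot: [0.499, 0.498, -0.501, 0.503]
ft_force: [0.5, 0.4, -0.6]
width: 0.0783
11.9 [ 0.5647 -0.1838  0.2252] F [ 0.5113  0.4176 -0.5717] w 0.0782881739335203 ydir [1.     0.0011 0.0027] xdir [ 0.0027 -0.0064 -1.    ] q [-0.2358  0.2909  0.5756  1.6    -0.1576  1.2942  0.3641]
tool cm [15.9189 -0.2154  0.0132]
```

View pics/p5.png

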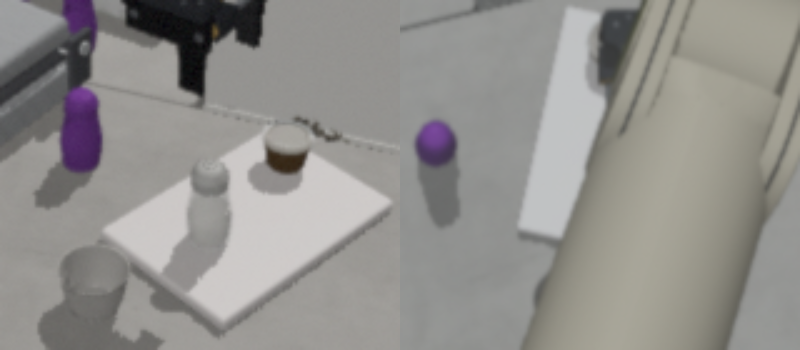

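```bash
python3 -m inch '[{"translation":[-0.5,-0.3,-2],"spin":0},{"translation":[-0.5,-0.7,-4],"spin":0},{"translation":[0,-0.8,-4.5],"spin":0},{"translation":[0,-0.8,-4.5],"spin":0},{"translation":[0,-0.8,-4.5],"spin":0},{"translation":[0,-0.8,-4.5],"spin":0},{"translation":[0,-0.8,-4.5],"spin":0},{"translation":[0,-0.8,-3.5],"spin":0},{"translation":[0,-0.6,-1.5],"spin":0},{"translation":[0,0,0],"spin":0},{"translation":[0,0,0],"spin":0}]' 0 12; python3 st.py .495 .168 .142;  python3 - <<'E'
from h import *
for n in ("scene","top"): cv2.imwrite(f"pics/{n}6.png",optics.camera(n)[:,:,::-1])
a=cv2.resize(cv2.imread("pics/scene6.png")[110:250,130:290],None,fx=2.5,fy=2.5)
b=cv2.resize(cv2.imread("pics/top6.png")[140:280,260:420],None,fx=2.5,fy=2.5)
cv2.imwrite("pics/p6.png",np.hstack([a,b]))
E
```

```text
time: 13.38
ee_pos: [0.4922, 0.1583, 0.2206]
eef_rot: [-0.493, -0.501, 0.508, -0.498]
ft_force: [-0.1, -0.5, 0.2]
width: 0.087
13.375 [0.4922 0.1583 0.2206] F [-0.1258 -0.4672  0.2151] w 0.08701170638551105 ydir [ 0.9999 -0.0025 -0.017 ] xdir [-0.017  -0.012  -0.9998] q [-0.7052  0.1153  0.3281  1.7714 -0.0336  1.2814 -0.3713]
tool cm [ 7.8435  0.4156 -1.0669]
```

View pics/p6.png

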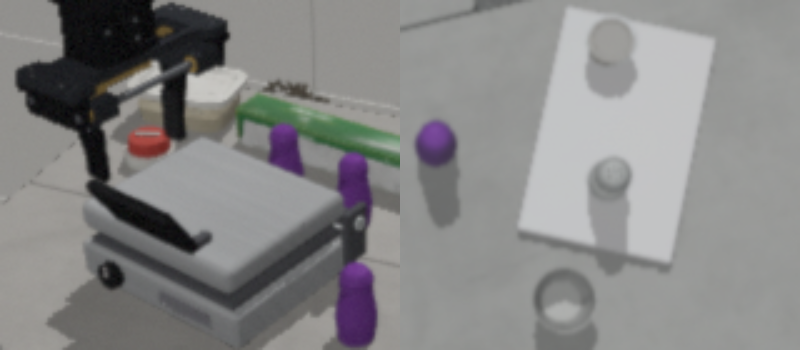

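```bash
python3 -m inch '[{"translation":[0.5,0.3,-0.9],"spin":0},{"translation":[1.5,0,0],"spin":0},{"translation":[1.5,0,0],"spin":0},{"translation":[0,0,0],"spin":0},{"translation":[0,0,0],"spin":0}]'; python3 st.py .495 .168 .142
```

```text
time: 14.1
ee_pos: [0.495, 0.1655, 0.1822]
eef_rot: [-0.494, -0.5, 0.509, -0.497]
ft_force: [-0.0, -0.6, -0.4]
width: 0.0871
14.1 [0.495  0.1655 0.1822] F [-0.001  -0.551  -0.4249] w 0.08714236595033352 ydir [ 0.9998 -0.0059 -0.0179] xdir [-0.0179 -0.0127 -0.9998] q [-0.7054  0.1596  0.323   1.8075 -0.0487  1.2044 -0.3735]
tool cm [ 4.0189  0.0669 -0.3009]
```

```bash
python3 -m inch '[{"translation":[1.3,0,-0.2],"spin":0},{"translation":[1.4,0,0],"spin":0},{"translation":[1.1,0,0],"spin":0},{"translation":[0,0,0],"spin":0},{"translation":[0,0,0],"spin":0}]'; python3 st.py .495 .168 .142;  python3 - <<'E'
from h import *
for n in ("scene","top"): cv2.imwrite(f"pics/{n}7.png",optics.camera(n)[:,:,::-1])
a=cv2.resize(cv2.imread("pics/scene7.png")[110:250,130:270],None,fx=4,fy=4)
cv2.imwrite("pics/p7.png",a)
E
```

```text
time: 14.72
ee_pos: [0.4943, 0.1672, 0.1415]
eef_rot: [-0.494, -0.5, 0.509, -0.497]
ft_force: [0.7, 0.1, 0.9]
width: 0.0871
14.725 [0.4943 0.1672 0.1415] F [0.6529 0.0794 0.9018] w 0.08708516240524226 ydir [ 0.9998 -0.0057 -0.0178] xdir [-0.0179 -0.0127 -0.9998] q [-0.7015  0.2007  0.3187  1.8533 -0.064   1.1197 -0.3651]
tool cm [-0.0481  0.0705 -0.0827]
```

View pics/p7.png

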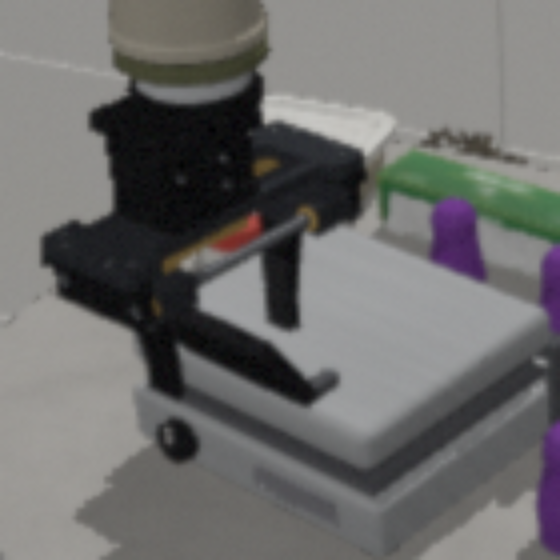

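The fingers straddle the grip plate: one in front (crop 160,360), one behind (285,285). I close at low force.

```bash
python3 -m inch '[{"translation":[0,0,0],"spin":0},{"translation":[0,0,0],"spin":0},{"translation":[0,0,0],"spin":0},{"translation":[0,0,0],"spin":0},{"translation":[0,0,0],"spin":0},{"translation":[0,0,0],"spin":0}]' 1 12; python3 st.py .495 .168 .142
```

```text
time: 15.58
ee_pos: [0.492, 0.1675, 0.142]
eef_rot: [-0.492, -0.501, 0.51, -0.496]
ft_force: [-24.1, -2.2, 13.8]
width: 0.0353
15.575 [0.492  0.1675 0.142 ] F [-24.1179  -2.1763  13.7926] w 0.03532383713921433 ydir [ 0.9997 -0.0053 -0.0229] xdir [-0.0229 -0.0124 -0.9997] q [-0.7018  0.199   0.3179  1.8542 -0.0654  1.125  -0.3652]
tool cm [-0.0093  0.3041 -0.0543]
```

```bash
python3 -m inch '[{"translation":[0,-0.2,0],"spin":0},{"translation":[0,0,0],"spin":0}]'; python3 st.py .495 .168 .142
```

```text
time: 15.82
ee_pos: [0.4911, 0.1674, 0.1425]
eef_rot: [-0.493, -0.501, 0.509, -0.497]
ft_force: [-1.9, 0.1, 1.2]
width: 0.0338
15.825 [0.4911 0.1674 0.1425] F [-1.858   0.0829  1.1501] w 0.03380146303105197 ydir [ 0.9998 -0.0054 -0.0199] xdir [-0.0199 -0.0121 -0.9997] q [-0.7036  0.1944  0.3177  1.8581 -0.063   1.1224 -0.368 ]
tool cm [ 0.0414  0.3908 -0.0586]
```

```bash
python3 -m inch '[{"translation":[-0.4,0.15,0],"spin":0},{"translation":[-0.6,0.24,0],"spin":0},{"translation":[-0.6,0.26,0],"spin":0},{"translation":[-0.6,0.28,0],"spin":0}]'; python3 st.py .495 .168 .142
```

```text
time: 16.32
ee_pos: [0.4986, 0.1673, 0.164]
eef_rot: [-0.491, -0.502, 0.511, -0.496]
ft_force: [-5.3, -1.2, 0.4]
width: 0.0292
16.325 [0.4986 0.1673 0.164 ] F [-5.304  -1.2098  0.4153] w 0.029235268799285976 ydir [ 0.9996 -0.005  -0.0267] xdir [-0.0268 -0.0141 -0.9995] q [-0.6996  0.1927  0.3225  1.8117 -0.0625  1.1778 -0.3618]
tool cm [ 2.2084 -0.3006 -0.1022]
```

```bash
cat > look.py <<'E'
from h import *
import sys
k=sys.argv[1]
cv2.imwrite(f"pics/scene{k}.png",optics.camera("scene")[:,:,::-1])
a=cv2.resize(cv2.imread(f"pics/scene{k}.png")[100:250,130:280],None,fx=4,fy=4)
cv2.imwrite(f"pics/p{k}.png",a)
E
python3 look.py 8
```

```text
(no output)
```

View pics/p8.png

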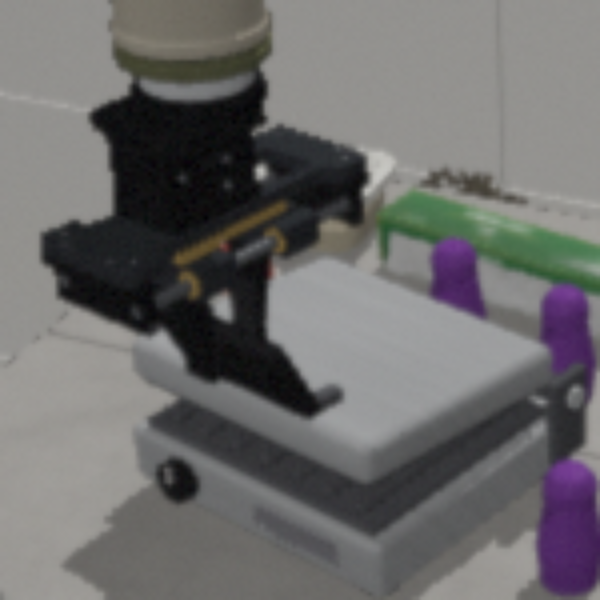

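```bash
python3 -m inch '[{"translation":[-0.6,0.3,0],"spin":0},{"translation":[-0.6,0.33,0],"spin":0},{"translation":[-0.57,0.35,0],"spin":0},{"translation":[-0.55,0.37,0],"spin":0},{"translation":[-0.54,0.39,0],"spin":0}]'; python3 st.py .495 .168 .142
```

```text
time: 17.0
ee_pos: [0.5144, 0.167, 0.1942]
eef_rot: [-0.488, -0.504, 0.514, -0.494]
ft_force: [-6.7, -1.0, 0.1]
width: 0.0231
17.0 [0.5144 0.167  0.1942] F [-6.6526 -1.0429  0.0683] w 0.023065733679766137 ydir [ 0.9993 -0.0048 -0.0358] xdir [-0.0359 -0.0159 -0.9992] q [-0.6891  0.2057  0.3314  1.7312 -0.0677  1.2555 -0.3451]
tool cm [ 5.2866 -1.7477 -0.1808]
```

```bash
python3 -m inch '[{"translation":[-0.5,0.5,0],"spin":0},{"translation":[-0.5,0.5,0],"spin":0},{"translation":[-0.5,0.5,0],"spin":0},{"translation":[-0.5,0.52,0],"spin":0},{"translation":[-0.47,0.54,0],"spin":0}]'; python3 st.py .495 .168 .142; python3 look.py 9
```

```text
time: 17.62
ee_pos: [0.5349, 0.1666, 0.2208]
eef_rot: [-0.483, -0.508, 0.518, -0.49]
ft_force: [-10.2, -1.4, 6.0]
width: 0.0188
17.625 [0.5349 0.1666 0.2208] F [-10.2053  -1.3707   5.9806] w 0.018812470743770706 ydir [ 0.9986 -0.0036 -0.0531] xdir [-0.0532 -0.0179 -0.9984] q [-0.6704  0.2435  0.3417  1.6322 -0.0838  1.3365 -0.317 ]
tool cm [ 8.078  -3.5701 -0.2717]
```

View pics/p9.png

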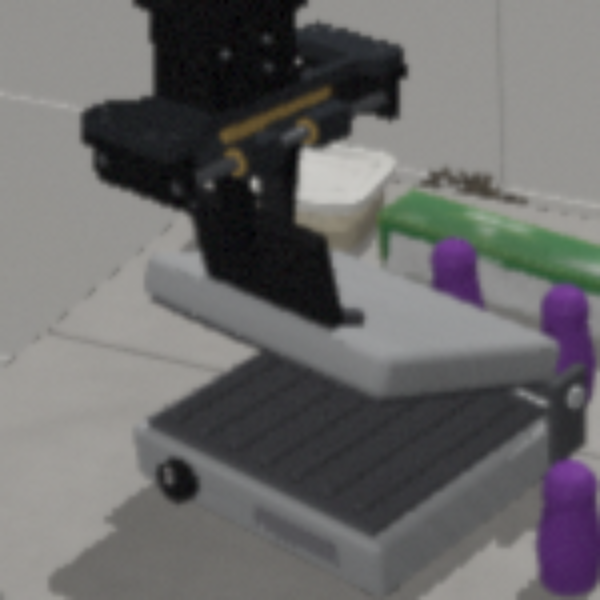

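```bash
python3 -m inch '[{"translation":[-0.4,0.52,0],"spin":0},{"translation":[-0.4,0.55,0],"spin":0},{"translation":[-0.4,0.57,0],"spin":0},{"translation":[-0.38,0.58,0],"spin":0},{"translation":[-0.36,0.58,0],"spin":0}]' 1 10; python3 st.py .495 .168 .142; python3 look.py 10
```

```text
time: 18.3
ee_pos: [0.5603, 0.1662, 0.2444]
eef_rot: [-0.48, -0.511, 0.521, -0.487]
ft_force: [-9.3, -1.0, 6.8]
width: 0.0145
18.3 [0.5603 0.1662 0.2444] F [-9.2556 -0.9906  6.7761] w 0.01452812828261876 ydir [ 0.9979 -0.0031 -0.0648] xdir [-0.0648 -0.0179 -0.9977] q [-0.6462  0.2937  0.3521  1.5247 -0.1037  1.4088 -0.2869]
tool cm [10.6394 -5.8514 -0.3574]
```

View pics/p10.png

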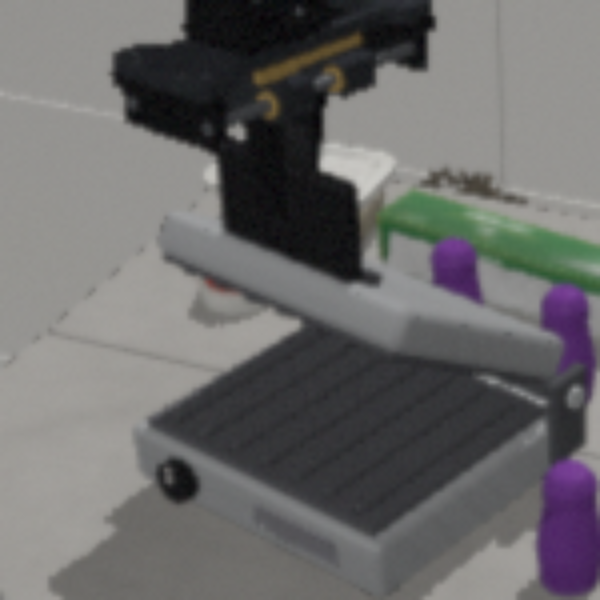

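```bash
python3 -m inch '[{"translation":[-0.3,0.6,0],"spin":0},{"translation":[-0.28,0.6,0],"spin":0},{"translation":[-0.27,0.62,0],"spin":0},{"translation":[-0.25,0.62,0],"spin":0}]' 1 6; python3 st.py .495 .168 .142
```

```text
time: 18.85
ee_pos: [0.5825, 0.1658, 0.2598]
eef_rot: [-0.477, -0.513, 0.523, -0.485]
ft_force: [-10.5, -1.8, 7.0]
width: 0.015
18.85 [0.5825 0.1658 0.2598] F [-10.4909  -1.8154   6.9696] w 0.014995139605960125 ydir [ 0.9973 -0.0024 -0.0733] xdir [-0.0733 -0.0173 -0.9972] q [-0.6229  0.3424  0.3592  1.4344 -0.1226  1.4618 -0.2622]
tool cm [12.3834 -7.8663 -0.4151]
```

```bash
python3 -m inch '[{"translation":[-0.22,0.6,0],"spin":0},{"translation":[-0.2,0.6,0],"spin":0}]'; python3 st.py|cut -c1-120; python3 -m inch '[{"translation":[-0.15,0.5,0],"spin":0}]'; python3 -m inch '[{"translation":[-0.15,0.5,0],"spin":0}]'; python3 look.py 11
```

```text
time: 19.1
ee_pos: [0.5935, 0.1656, 0.266]
eef_rot: [-0.476, -0.514, 0.523, -0.484]
ft_force: [-8.5, -1.9, 7.3]
width: 0.0163
19.1 [0.5935 0.1656 0.266 ] F [-8.5498 -1.898   7.333 ] w 0.01632882119842896 ydir [ 0.997  -0.002  -0.0769] xdir [-0.07
time: 19.23
ee_pos: [0.5981, 0.1656, 0.2684]
eef_rot: [-0.476, -0.515, 0.524, -0.484]
ft_force: [-8.6, -0.4, 4.7]
width: 0.0174
time: 19.35
ee_pos: [0.6026, 0.1655, 0.2706]
eef_rot: [-0.476, -0.515, 0.524, -0.483]
ft_force: [-12.2, -0.8, -1.0]
width: 0.0179
```

View pics/p11.png

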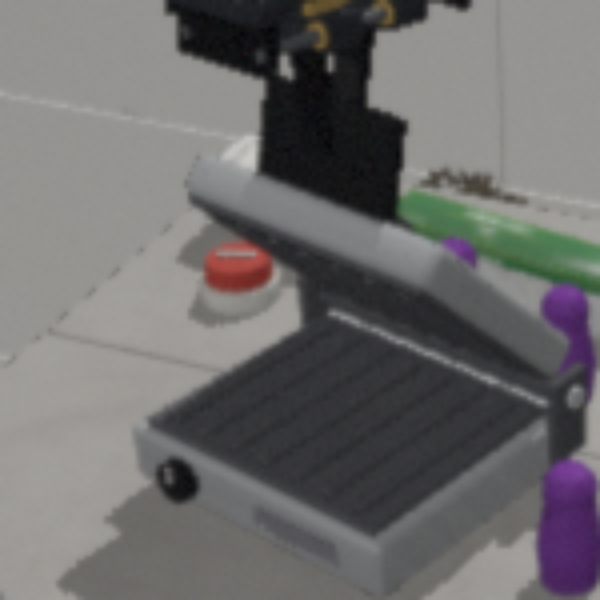

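```bash
for i in 1; do :; done; python3 -m inch '[{"translation":[-0.1,0.4,0],"spin":0}]'; python3 -m inch '[{"translation":[-0.1,0.4,0],"spin":0}]'
```

```text
time: 19.52
ee_pos: [0.6046, 0.1655, 0.2706]
eef_rot: [-0.473, -0.517, 0.526, -0.482]
ft_force: [-11.6, -1.6, -5.9]
width: 0.0217
time: 19.65
ee_pos: [0.6065, 0.1656, 0.2704]
eef_rot: [-0.471, -0.518, 0.527, -0.481]
ft_force: [-12.9, -0.3, -3.5]
width: 0.0254
```

```bash
python3 -m inch '[{"translation":[0,0.2,0],"spin":0},{"translation":[0,0.2,0],"spin":0}]' 1 15; python3 -m inch '[{"translation":[0,0.3,0],"spin":0}]'; python3 look.py 12
```

```text
time: 19.9
ee_pos: [0.6026, 0.1656, 0.2703]
eef_rot: [-0.465, -0.523, 0.532, -0.476]
ft_force: [-16.7, -1.9, 5.3]
width: 0.0164
time: 20.02
ee_pos: [0.6026, 0.1656, 0.2703]
eef_rot: [-0.462, -0.525, 0.534, -0.474]
ft_force: [-16.9, -1.9, 4.1]
width: 0.0161
```

View pics/p12.png

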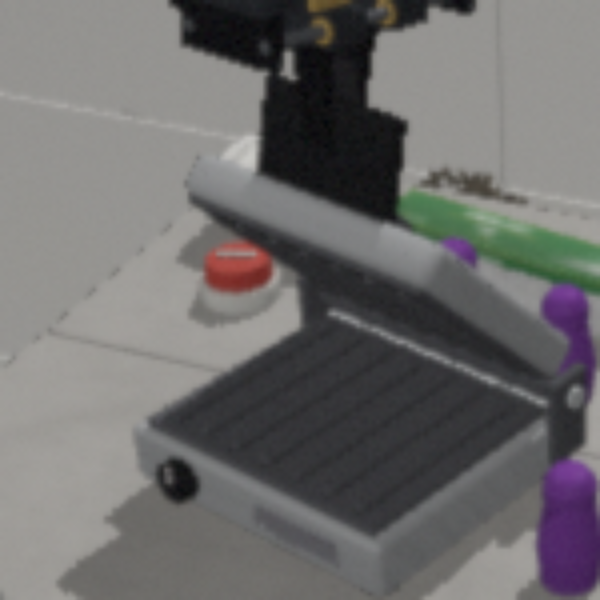

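```bash
python3 -m inch '[{"translation":[0,0,0],"spin":0},{"translation":[0,0,0],"spin":0},{"translation":[0,0,0],"spin":0},{"translation":[0,0,0],"spin":0},{"translation":[0,0,0],"spin":0},{"translation":[0,0,0],"spin":0}]' 0 15; python3 st.py; python3 look.py 13
```

```text
time: 20.82
ee_pos: [0.6041, 0.1656, 0.2719]
eef_rot: [-0.463, -0.525, 0.533, -0.475]
ft_force: [-0.4, -0.1, -0.3]
width: 0.068
20.825 [0.6041 0.1656 0.2719] F [-0.4472 -0.0672 -0.277 ] w 0.06795360294434312 ydir [ 0.9929  0.0021 -0.1193] xdir [-0.1192 -0.0206 -0.9927] q [-0.5858  0.4233  0.3632  1.3094 -0.1552  1.5561 -0.2282]
```

View pics/p13.png

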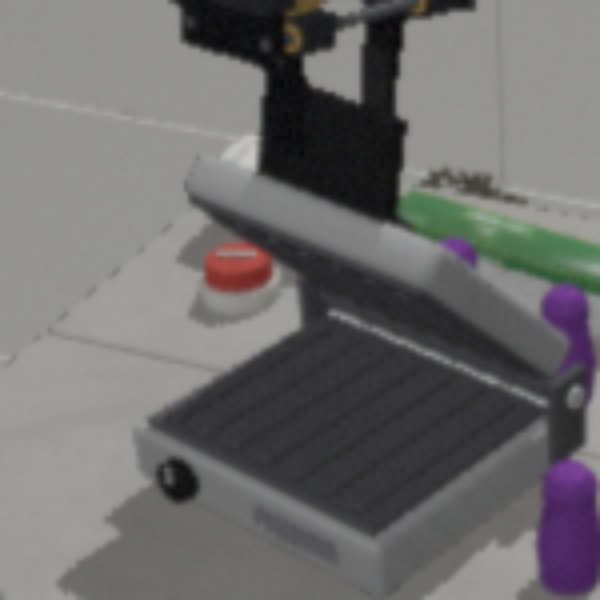

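```bash
python3 -m inch '[{"translation":[0,0,0],"spin":0},{"translation":[0,0,0],"spin":0},{"translation":[0,0,0],"spin":0}]'; python3 -m inch '[{"translation":[-1,0,0],"spin":0},{"translation":[-1.5,0,0],"spin":0},{"translation":[-2,0,0],"spin":0},{"translation":[-2,0,0],"spin":0},{"translation":[-2,0,0],"spin":0},{"translation":[0,0,0],"spin":0}]'; python3 st.py; python3 look.py 14
```

```text
time: 21.25
ee_pos: [0.604, 0.1656, 0.2719]
eef_rot: [-0.463, -0.525, 0.533, -0.475]
ft_force: [-1.0, -0.5, 0.6]
width: 0.0863
time: 22.0
ee_pos: [0.6152, 0.1674, 0.3643]
eef_rot: [-0.465, -0.524, 0.532, -0.476]
ft_force: [-0.1, -0.0, -0.5]
width: 0.0871
22.0 [0.6152 0.1674 0.3643] F [-0.0768 -0.0494 -0.5238] w 0.08705928449125472 ydir [ 0.9933  0.0022 -0.1153] xdir [-0.1152 -0.0195 -0.9932] q [-0.5674  0.4393  0.377   1.099  -0.1652  1.7468 -0.2303]
```

View pics/p14.png

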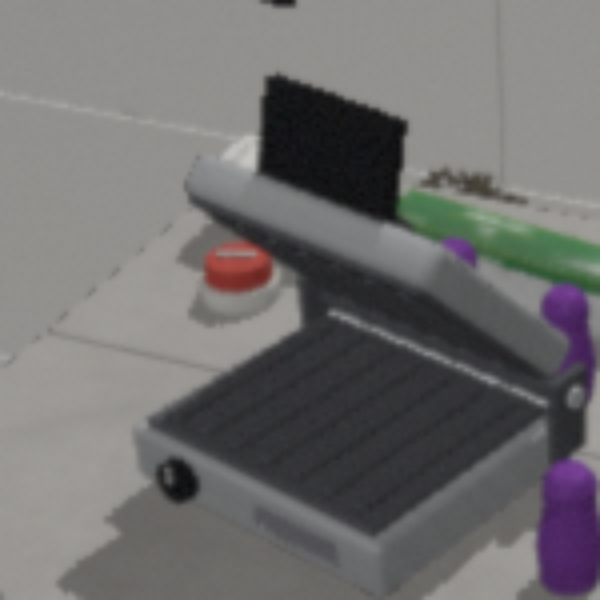

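Run:
```python
from h import *
for th in (.7,.75,.8):
    x,z=-.2093,.0892;c,s=np.cos(th),np.sin(th)
    print(th,[proj("scene",[.691+x*c+z*s,.168+d,.07-x*s+z*c]).round(1) for d in (.055,-.055)])
cv2.imwrite("pics/top14.png",optics.camera("top")[:,:,::-1])
a=cv2.resize(cv2.imread("pics/scene14.png")[180:320,240:400],None,fx=2.5,fy=2.5)
b=cv2.resize(cv2.imread("pics/top14.png")[140:280,260:420],None,fx=2.5,fy=2.5)
cv2.imwrite("pics/p15.png",np.hstack([a,b]))
d=cv2.absdiff(cv2.imread("pics/top0.png"),cv2.imread("pics/top14.png")).max(2)
print("cup/pot diff",d[235:285,305:345].mean(),d[145:172,330:360].mean())
```

```text
0.7 [array([191.3, 123.5]), array([225.5, 135.6])]
0.75 [array([194.1, 120.3]), array([228.3, 132.2])]
0.8 [array([196.9, 117.2]), array([231.2, 128.9])]
cup/pot diff 9.2595 9.669135802469135
```

View pics/p15.png

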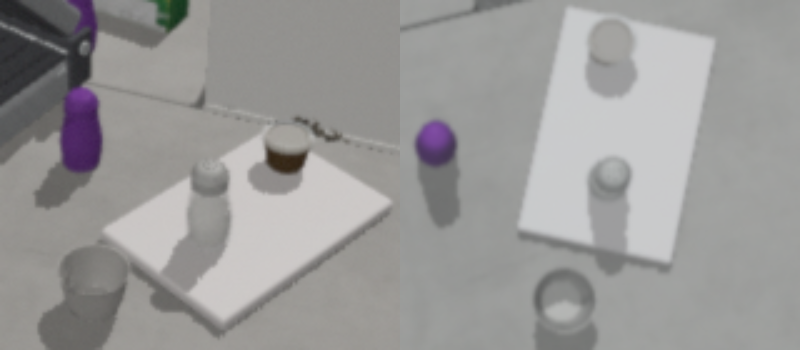

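```bash
python3 -c "
from bench import close_job
print(close_job())"
```

```text
the job is handed in; nothing more can be done
None
```

The shaker is standing upright on the free half of the white board, the lid is fully open with nothing touching it, and the job is handed in at about 22 s of the 56 s allowed.

- **Shaker:** I gripped it at 15–25 N, carried it over the purple look-alike, and released it only when the wrist force showed it was resting on the board. Both cameras afterwards showed it upright.
- **Lid:** I raised it by the grip plate along its arc. A final push of about 17 N did not move it any further, so I took that as the stop. The plate's upper corners in the scene camera (197.5, 119 and 231, 130.5) fit an angle of about 0.79 rad, within roughly 0.02 rad of fully open. The lid stayed put after I let go and lifted clear.
- **Sauce pot and cup:** both look unmoved in the last pictures. A rough difference against the first top picture was small, about 9 grey levels in both regions, but I did not measure their positions again.
- **What did not go smoothly:**
  - My first closing on the grip plate was 3–4 mm off centre, which gave a brief 24 N sideways push until I recentred.
  - The tool tilted about 7° while following the plate. That tilt was never corrected, but it caused no problem.

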